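Weigh a scoop of grinding balls and load the mill jar

ROBOT

A 6-joint arm with a two-finger parallel gripper is mounted at the origin on the work surface. World frame = base frame: x ahead of the robot, y to its left, z up, the work surface at z = 0. Lengths are in m, angles in rad, forces in N, time in s.
With the tool pointing down it reaches from about 0.275 to 0.825 m from the base axis. Payload 4.9 kg.
Tool frame: the origin (TCP) lies midway between the tips of the shut fingers; the grasp point (between the pads) lies 19 mm behind it (bot.grip_depth is the distance from the TCP to the grasp point, in m); y points along the fingers, x is the direction in which the jaws open and shut, and the axes are right-handed (so a half turn about y gives the same grasp; the last joint's range is limited). The gripper opens to 85 mm and grips with 20 to 120 N. Pads are 22 mm wide; open, the fingers measure 114 mm over their backs; the gripper's body (76 mm by 85 mm) begins 54 mm behind the grasp point. The pads swing forward as they close: fully open they stand 13 mm farther back than shut.
Start: joints at [1.09, 0.326, -0.193, 1.052, 0, 1.437], TCP at [0.187, 0.517, 0.231] pointing down, gripper open.
Joint ranges: [-2.65, 2.65], [-0.97, 1.79], [-1.3, 1.35], [-1.93, 2.1], [-1.47, 1.37], [-3.14, 3.14]. Speed limits (rad/s): [2.57, 2.57, 3.14, 3.14, 3.14, 3.14].

INTERFACE

Orientations are given as a unit quaternion [w, x, y, z].
In Python, from cell import bot gives the robot as it stands. Calls block until the motion is done:
- bot.move_pose(position, orientation): joint-space move of the TCP to a pose.
- bot.move_linear(position, speed=0.15, rotation=None, until_force=None): straight line of the TCP; rotation=None keeps the orientation; speed is the mean speed in m/s. With until_force (N) it stops when the force on the tool has changed by that much, and returns True; else False.
- bot.goto_joints(angles): joint-space move.
- bot.set_gripper(opening, grasp_force=None): opening from 0.0 (shut) to 1.0 (fully open); grasp_force is the grip in N (None keeps the last); returns when the fingers have stopped.
- bot.wait(seconds).
- bot.solve_ik(position, orientation): joint angles nearest the present ones, or None.
- bot.camera(name): name is "scene" or "side" or "wrist"; returns the picture (384x512x3 uint8, red, green, blue); there is no depth.
- bot.calibration(name): a dict with "mtx" (3x3 intrinsics, pixels), "extrinsics" (4x4, takes a point from world to camera coordinates); the wrist camera has in their place "hand_eye" (4x4, takes a point from camera to tool coordinates, whose origin is the TCP and whose axes are the tool frame's). Camera axes: x right, y down, z forward; pixel columns grow to the right and rows downward; lengths in m; the calibration is good to about 2 mm. The wrist camera is an equidistant fisheye: a pixel r from the principal point sees the ray r / f radians off the axis. A picture is of the moment at which its call begins: read the wrist's pose just before it. calibration takes no time and is no camera call.
A pose or a line that the arm cannot do raises bot.PlanningError and nothing moves.
- bot.close_job(): hands the job in, once; it reports no verdict.
Trained networks look in the newest picture that a camera, given by its name, has taken for a name from the list of things; names that differ only in an ending like _2 or _b are one class to them, and where a whole thing is asked for, a point or a joint stands for the part that bears it (a point fixed in the world has none). Each returns a list of dicts, best first, with "confidence" (0 to 1); they miss things now and then, are a little off and sometimes report something else, mostly with a low value. They report only what shows in the picture. A call takes as long as a camera call.
- bot.search_frame(camera, thing): "bbox" ([left, top, width, height] in pixels, round what is visible of it).
Readings, each from a call of its own:
- bot.read_clock(): time.
- bot.read_joint_positions(): joint angles.
- bot.read_joint_vel(): joint speeds.
- bot.read_joint_efforts(): joint torques, N m.
- bot.read_position(): TCP position.
- bot.read_tool_rot(): TCP orientation.
- bot.read_ft_force(): force on the tool from outside, world axes, zero at the start.
- bot.read_moment(): the same for the moment, N m.
- bot.read_gripper_width(): opening from 0.0 (shut) to 1.0 (fully open).
Only numpy, scipy, OpenCV 4.12 (cv2) and the standard library are available. Lean on these libraries where they do the work, as an engineer would, in place of code of your own. Each camera call takes 0.05 s, during which the arm holds its last target. There are 200 camera calls.

TASK

With the scoop, gather the three ceramic grinding balls from the tray, set the loaded scoop on the balance pan and let go so that it can be weighed, then take it up again with a grip that lets you tip it steeply and tip the balls into the steel grinding jar. Finally set the empty scoop back level on the balance pan and let go; never touch the balls with the fingers, and leave the blue-capped jar, the bottle and the beaker where they stand.

Things in the scene. Friction and masses are not known exactly. Their poses are not given: they have to be found in the camera images.
- scoop_grip (a point): Middle of the black handle of an aluminium hand scoop (about 160 g). +x runs along the handle to the scoop's open mouth, z up. Handle bar 110 mm long, 16 wide (y), 14 tall, its middle 45 mm above the scoop's flat underside; the bowl's back wall is 55 mm ahead, the lip of the mouth 150 mm ahead at underside height. Starts level on the balance pan, mouth roughly towards world +x.
- scoop_bowl (a point): Middle of the bowl, 100 mm ahead of scoop_grip, 12 mm above the underside, same axes. Bowl 76 mm wide outside, 96 long, walls 1.5 mm thick, sides 30 mm tall (18 near the mouth), back 50. The front 6 mm of the floor is a ramp, under 1 mm high at the lip, up to a ridge 1 mm above the bowl's floor that keeps balls in when level; to empty it, tip the mouth down 50 degrees or more.
- tray_floor (a point): Open grey plastic tray fixed to the bench: middle of its floor's upper face, 4 mm above the bench. +x along the tray, within 0.2 rad of world +x, z up. Floor 188 mm long (x), 84 mm wide (y); walls 4 mm thick, upright, tops 30 mm above the bench, but the far (+x) wall 40 mm and leaning outward 15 degrees. Balls start at x 20 to 80 mm; the scoop fits behind, lip at x = 8 mm. Pushed right up to the far wall, the lip slides under the balls. Left or right of the balance.
- jar_rim (a point): Open steel grinding jar bolted down on a 150 mm square dark plate, on the other side of the balance from the tray: centre of its mouth, 70 mm above the bench. Outside diameter 122 mm, inside 110 mm, inner floor 62 mm below the rim.
- pan (a point): Centre of the top of the round steel pan (160 mm diameter, 80 mm above the bench, does not move) of a white balance fixed to the bench. x within 0.2 rad of world +x, z up. Housing 180 mm wide, from 140 mm before to 135 mm behind the pan centre, 66 mm tall, 44 mm in front.
- ball1_center (a point): Centre of one of three equal polished white ceramic grinding balls, 20 mm diameter, 16 g, loose in the tray.
- ball2_center (a point): Centre of one of three equal polished white ceramic grinding balls, 20 mm diameter, 16 g, loose in the tray.
- ball3_center (a point): Centre of one of three equal polished white ceramic grinding balls, 20 mm diameter, 16 g, loose in the tray.
- reagent_jar: Bystander: white jar with a blue cap, 80 mm diameter, 130 mm tall; origin at the centre of its underside.
- beaker: Bystander: glass beaker, 70 mm diameter, 90 mm tall; origin at the centre of its underside.
- lab_bottle: Bystander: glass bottle with a blue cap, 70 mm diameter, 140 mm tall; origin at the centre of its underside.
- scoop: The scoop as a whole; origin under the bowl, 100 mm ahead of scoop_grip and 45 mm below it.
- ball1: The ball of ball1_center (its origin turns with it; use ball1_center).
- ball2: The ball of ball2_center (its origin turns with it; use ball2_center).
- ball3: The ball of ball3_center (its origin turns with it; use ball3_center).

How it is judged:
On the way, in this order (a step that is already met when the one before it is completed fails the run):
1. the scoop stands level on the balance pan, let go and at rest, with all three balls in it (horizontal distance between scoop_bowl and pan below 0.045 m and z of scoop_bowl in the frame of pan between 0.006 and 0.018 m and angle between scoop_bowl's own z axis and vertical below 0.12 rad and contact force between the fingers and scoop below 0.05 N and linear speed of scoop below 0.02 m/s and distance between each of ball1_center, ball2_center, ball3_center and scoop_bowl below 0.052 m and z of each of ball1_center, ball2_center, ball3_center in the frame of scoop_bowl above -0.006 m), for 0.3 s.
2. all three balls are in the jar (horizontal distance between each of ball1_center, ball2_center, ball3_center and jar_rim below 0.052 m and height (world z) of each of ball1_center, ball2_center, ball3_center below 0.062 m), for 0.2 s.
At the end, for the whole second after the job is handed in: All three balls lie in the grinding jar; the scoop stands level (within 7 degrees) on the balance pan, its bowl's middle within 45 mm of the pan's centre, let go and at rest (all of step 2 and horizontal distance between scoop_bowl and pan below 0.045 m and z of scoop_bowl in the frame of pan between 0.006 and 0.018 m and angle between scoop_bowl's own z axis and vertical below 0.12 rad and contact force between the fingers and scoop below 0.05 N and linear speed of scoop below 0.02 m/s); the robot touches nothing.
It fails at once if the fingers touch a ball (contact force between the fingers and ball1 above 0.3 N or contact force between the fingers and ball2 above 0.3 N or contact force between the fingers and ball3 above 0.3 N).
It fails at once if a bystander (reagent jar, beaker, bottle) is moved by more than 20 mm or tipped (distance of any of reagent_jar, beaker, lab_bottle from where it was at the start of the episode above 0.02 m or angle between any of reagent_jar, beaker, lab_bottle's own z axis and vertical above 0.3 rad).
It also fails if it takes over 72 s, if anything falls off the work surface, if the arm or the gripper's body presses on something with over 40 N, if the wrist force passes 120 N, or if a joint passes its speed limit or range.

## Working session

There is one attempt and no reset: what is moved stays moved. The work goes in short steps, each a Python script; the robot and the scene stay as the last script left them, time stands still between calls to the robot, and variables do not carry over. Pictures are saved under pics/ and viewed, about 8 in all and at most 12, crops included, and the job is handed in when it is done.

```bash
ls; mkdir -p pics
python3 - <<'E'
from cell import bot
import cv2,numpy as np
print(bot.read_clock(),bot.read_tool_rot(),bot.read_position())
ims=[]
for c in ["scene","side"]:
    im=bot.camera(c); cv2.imwrite(f"pics/{c}0.png",im[:,:,::-1])
    k=bot.calibration(c); E=k["extrinsics"]; print(c,k["mtx"].tolist(),"cam at",(-E[:3,:3].T@E[:3,3]).round(3), E[2,:3].round(2))
    for t in ["scoop","scoop_grip","scoop_bowl","tray_floor","jar_rim","pan","ball1","reagent_jar","beaker","lab_bottle"]:
        print(t,[([round(float(v)) for v in d["bbox"]],round(d["confidence"],2)) for d in bot.search_frame(c,t)[:4]])
    ims.append(im)
cv2.imwrite("pics/both0.png",cv2.resize(np.vstack(ims),None,fx=.78,fy=.78)[:,:,::-1])
print(bot.read_clock(), bot.calibration("wrist"))
E
```

```text
pics
0.0 [-0.57847897  0.57904704  0.40567749 -0.40680755] [0.18662872 0.51673297 0.23048467]
scene [[381.4556278904055, 0.0, 260.32476521559005], [0.0, 381.4556278904055, 190.905594845313], [0.0, 0.0, 1.0]] cam at [1.249 0.545 0.776] [-0.62 -0.49 -0.61]
scoop [([233, 162, 44, 60], 0.83)]
scoop_grip [([236, 160, 40, 61], 0.82)]
scoop_bowl [([235, 164, 44, 57], 0.64)]
tray_floor [([298, 222, 76, 67], 0.9), ([331, 261, 9, 5], 0.15)]
jar_rim [([332, 259, 6, 7], 0.63), ([173, 152, 63, 44], 0.58)]
pan [([198, 189, 106, 74], 0.68), ([320, 254, 6, 8], 0.57)]
ball1 [([322, 266, 7, 7], 0.57), ([328, 259, 10, 7], 0.53), ([320, 252, 6, 8], 0.39)]
reagent_jar [([403, 247, 46, 62], 0.93)]
beaker [([165, 130, 19, 26], 0.86), ([318, 253, 8, 7], 0.7)]
lab_bottle [([130, 130, 24, 44], 0.79)]
side [[433.4480787906123, 0.0, 255.9097244902231], [0.0, 433.4480787906123, 191.05082071649275], [0.0, 0.0, 1.0]] cam at [-0.008 -1.058  0.792] [ 0.4   0.77 -0.49]
scoop [([236, 181, 55, 22], 0.62)]
scoop_grip [([237, 182, 52, 20], 0.61)]
scoop_bowl [([234, 180, 57, 21], 0.86)]
tray_floor [([202, 167, 54, 29], 0.92)]
jar_rim [([265, 239, 65, 53], 0.78)]
pan [([237, 182, 52, 19], 0.3)]
ball1 [([310, 285, 30, 45], 0.59)]
reagent_jar [([195, 134, 15, 35], 0.87)]
beaker []
lab_bottle [([225, 177, 95, 65], 0.69), ([358, 264, 35, 57], 0.68)]
1.1 {'mtx': array([[297.31863964,   0.        , 255.86043132],
       [  0.        , 297.31863964, 192.00674632],
       [  0.        ,   0.        ,   1.        ]]), 'hand_eye': array([[ 9.99999921e-01,  1.23870048e-04, -3.76925970e-04,
        -2.58495626e-04],
       [ 3.96751319e-04, -3.06653445e-01,  9.51821153e-01,
        -1.42898805e-01],
       [ 2.31648438e-06, -9.51821227e-01, -3.06653470e-01,
         7.86844164e-02],
       [ 0.00000000e+00,  0.00000000e+00,  0.00000000e+00,
         1.00000000e+00]])}
```

View image.

View pics/both0.png

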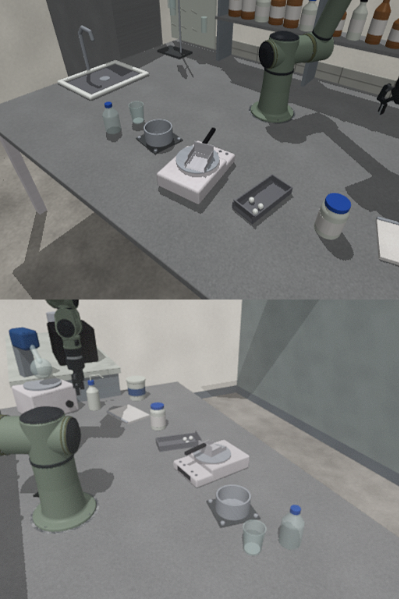

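```bash
cat > h.py <<'E'
from cell import bot
import cv2,numpy as np
from scipy.spatial.transform import Rotation as R
def quat(M): q=R.from_matrix(M).as_quat(); return [q[3],q[0],q[1],q[2]]
def mat(q): return R.from_quat([q[1],q[2],q[3],q[0]]).as_matrix()
def back(c,uv,z):
    k=bot.calibration(c);E=k["extrinsics"];K=k["mtx"]
    d=E[:3,:3].T@np.linalg.inv(K)@np.array([uv[0],uv[1],1.]);o=-E[:3,:3].T@E[:3,3]
    return o+d*(z-o[2])/d[2]
def proj(c,P):
    k=bot.calibration(c);E=k["extrinsics"];p=k["mtx"]@(E[:3,:3]@np.asarray(P,float)+E[:3,3]); return p[:2]/p[2]
def wpose():
    return np.array(bot.read_position()),mat(bot.read_tool_rot())
def wback(pose,uv,z):
    p,M=pose;k=bot.calibration("wrist");K=k["mtx"];H=k["hand_eye"]
    a=np.array([uv[0]-K[0,2],uv[1]-K[1,2]]);r=np.hypot(*a);t=r/K[0,0]
    d=np.array([*(a/max(r,1e-9)*np.sin(t)),np.cos(t)])
    d=M@(H[:3,:3]@d);o=p+M@H[:3,3]
    return o+d*(z-o[2])/d[2]
def wproj(pose,P):
    p,M=pose;k=bot.calibration("wrist");K=k["mtx"];H=k["hand_eye"]
    c=H[:3,:3].T@(M.T@(np.asarray(P)-p)-H[:3,3]);r=np.hypot(c[0],c[1]);t=np.arctan2(r,c[2])
    return K[:2,2]+c[:2]/max(r,1e-9)*t*K[0,0]
E
python3 - <<'E'
from h import *
for n,uv,z in [("pan",(251,226),.08),("tray",(336,255),.01),("jar",(204,172),.07),("scoopc",(255,192),.1)]: print(n,back("scene",uv,z).round(3))
print("jar side",back("side",(298,262),.07).round(3),"tray side",back("side",(229,182),.02).round(3))
print(mat(bot.read_tool_rot()).round(3))
E
```

```text
pan [0.68  0.067 0.08 ]
tray [0.567 0.269 0.01 ]
jar [ 0.572 -0.219  0.07 ]
scoopc [ 0.579 -0.002  0.1  ]
jar side [ 0.505 -0.315  0.07 ] tray side [0.561 0.253 0.02 ]
[[ 0.34 -0.   -0.94]
 [ 0.94 -0.    0.34]
 [-0.   -1.    0.  ]]
```

Run:
```python
from h import *
M=np.array([[0,0,-1],[1,0,0],[0,-1,0.]])
bot.move_pose([.5,.03,.33],quat(M)); bot.wait(.3)
p=wpose(); print(p[0],bot.read_clock(), bot.read_joint_positions())
im=bot.camera("wrist"); np.save("p1.npy",np.hstack([p[0],p[1].ravel()]))
cv2.imwrite("pics/w1raw.png",im[:,:,::-1])
for t in ["scoop","scoop_grip","scoop_bowl","tray_floor","jar_rim","pan","ball1"]:
    print(t,[([round(float(v)) for v in d["bbox"]],round(d["confidence"],2)) for d in bot.search_frame("wrist",t)[:4]])
cv2.imwrite("pics/w1.png",cv2.resize(im,(800,600),interpolation=cv2.INTER_CUBIC)[:,:,::-1])
```

```text
[0.49994895 0.0304354  0.32992417] 3.5083 [-8.66877380e-02  1.86317422e-01 -1.27137678e-01  1.25749895e+00
  2.07389568e-05 -8.75075441e-02]
scoop [([350, 124, 84, 126], 0.73)]
scoop_grip [([208, 140, 75, 126], 0.86)]
scoop_bowl [([206, 138, 81, 136], 0.84)]
tray_floor [([350, 124, 85, 127], 0.77), ([174, 123, 128, 174], 0.71)]
jar_rim [([43, 130, 88, 87], 0.69), ([0, 139, 27, 39], 0.62)]
pan [([173, 120, 128, 177], 0.87)]
ball1 [([371, 203, 10, 13], 0.66), ([391, 206, 13, 8], 0.44)]
```

View pics/w1.png

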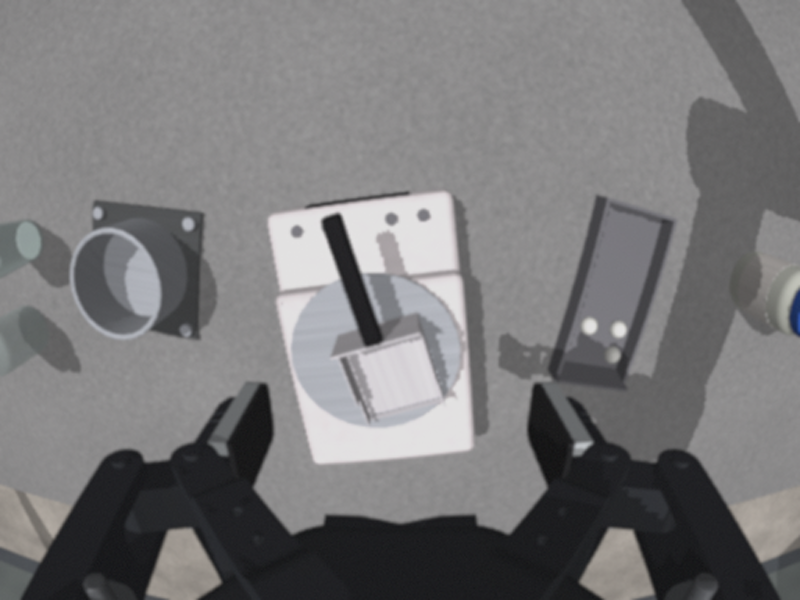

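```bash
cat > fit.py <<'E'
from h import *
from scipy.optimize import least_squares
a=np.load("p1.npy"); P=(a[:3],a[3:].reshape(3,3)); S=1.5625
B=lambda u,v,z: wback(P,(u/S,v/S),z)
def fitpose(model,px,x0):
    def f(q):
        c,s=np.cos(q[2]),np.sin(q[2])
        return np.concatenate([wproj(P,[q[0]+c*m[0]-s*m[1],q[1]+s*m[0]+c*m[1],m[2]])*S-u for m,u in zip(model,np.array(px,float))])
    r=least_squares(f,x0); return r.x,r.fun.reshape(-1,2)
if __name__=="__main__":
    q,e=fitpose([(-.098,-.046,.03),(-.098,.046,.03),(.108,-.046,.04),(.108,.046,.04)],[(598,196),(674,219),(549,376),(626,388)],[.6,.27,0]);print("tray",q.round(4),e.round(1).tolist())
    for b in [(590,326),(619,329),(613,354)]:
        w=B(*b,.014);c,s=np.cos(q[2]),np.sin(q[2]);d=w[:2]-q[:2];print("ball",w.round(3),(c*d[0]+s*d[1]).round(3),(-s*d[0]+c*d[1]).round(3))
    def circ(c,z,r): return np.array([wproj(P,[c[0]+r*np.cos(t),c[1]+r*np.sin(t),z])*S for t in np.linspace(0,6.28,90)])
    def ext(c,z,r): k=circ(c,z,r); return np.array([k[:,0].min(),k[:,0].max(),k[:,1].min(),k[:,1].max()])
    for n,z,r,e in [("pan",.08,.08,(291,464,273,427)),("jar",.07,.061,(70,162,228,339))]:
        s=least_squares(lambda c:ext(c,z,r)-np.array(e),[.65,0 if n=="pan" else -.25]);print(n,s.x.round(4),s.fun.round(1))
    q,e=fitpose([(-.055,0,.132),(.055,0,.132),(.055,-.038,.13),(.055,.038,.13),(.15,-.036,.082),(.15,.036,.082)],[(333,218),(371,344),(331,355),(419,317),(374,422),(445,397)],[.6,0,0]);print("scoopgrip",q.round(4),e.round(1).tolist())
    q,e=fitpose([(-.055,0,.132),(.055,0,.132)],[(333,218),(371,344)],[.6,0,0]);print("scoopgrip handle",q.round(4),e.round(1).tolist())
    q,e=fitpose([(-.14,-.09,.044),(-.14,.09,.044),(.135,-.09,.066),(.135,.09,.066)],[(268,213),(452,192),(315,463),(473,447)],[.6,0,0]);print("bal",q.round(4),e.round(1).tolist())
E
python3 fit.py; python3 -c "
import cv2
im=cv2.imread('pics/w1raw.png')[115:275,165:445]
cv2.imwrite('pics/c1.png',cv2.resize(im,None,fx=2.85,fy=2.85,interpolation=cv2.INTER_CUBIC))"
```

```text
tray [ 0.5553  0.2607 -0.1822] [[3.2, -2.6], [-1.5, -4.0], [2.8, 5.0], [-4.4, 2.3]]
ball [0.599 0.244 0.014] 0.046 -0.009
ball [0.604 0.282 0.014] 0.044 0.03
ball [0.635 0.28  0.014] 0.075 0.033
pan [0.6022 0.0089] [ 1.4 -1.3 -0.7  0.7]
jar [ 0.5351 -0.2669] [-0.  -0.1 -0.8  0.9]
scoopgrip [ 0.5146 -0.0067  0.3143] [[-5.8, -6.3], [3.9, -1.1], [0.2, -0.1], [1.4, 11.4], [0.7, -4.8], [0.0, 0.7]]
scoopgrip handle [ 0.5179 -0.0061  0.2561] [[-0.9, -3.2], [0.9, 3.7]]Traceback (most recent call last):
  File "fit.py", line 20, in <module>
    q,e=fitpose([(-.14,-.09,.044),(-.14,.09,.044),(.135,-.09,.066),(.135,.09,.066)],[(268,213),(452,192),(315,463),(473,447)],[.6,0,0]);print("bal",q.round(4),e.round(1).tolist())
        ~~~~~~~^^^^^^^^^^^^^^^^^^^^^^^^^^^^^^^^^^^^^^^^^^^^^^^^^^^^^^^^^^^^^^^^^^^^^^^^^^^^^^^^^^^^^^^^^^^^^^^^^^^^^^^^^^^^^^^^^^^^^^^^
  File "fit.py", line 9, in fitpose
    r=least_squares(f,x0); return r.x,r.fun.reshape(-1,2)
    return func(*args, **kwargs)
    result = trf(vector_fun.fun, vector_fun.jac, x0, f0, J0, lb, ub, ftol, xtol,
                 gtol, max_nfev, x_sca
[... 336 characters left out ...]
^
    self.f = self.fun_wrapped(xp_copy(self.x))
             ~~~~~~~~~~~~~~~~^^^^^^^^^^^^^^^^^
    return np.atleast_1d(self.fun(x))
                         ~~~~~~~~^^^
    return self.f(x, *self.args, **self.kwargs)
           ~~~~~~^^^^^^^^^^^^^^^^^^^^^^^^^^^^^^
  File "fit.py", line 8, in f
    return np.concatenate([wproj(P,[q[0]+c*m[0]-s*m[1],q[1]+s*m[0]+c*m[1],m[2]])*S-u for m,u in zip(model,np.array(px,float))])
                           ~~~~~^^^^^^^^^^^^^^^^^^^^^^^^^^^^^^^^^^^^^^^^^^^^^^^^
  File "h.py", line 21, in wproj
    p,M=pose;k=bot.calibration("wrist");K=k["mtx"];H=k["hand_eye"]
               ~~~~~~~~~~~~~~~^^^^^^^^^
ValueError: time passes only in moves, steps and waits
```

View pics/c1.png

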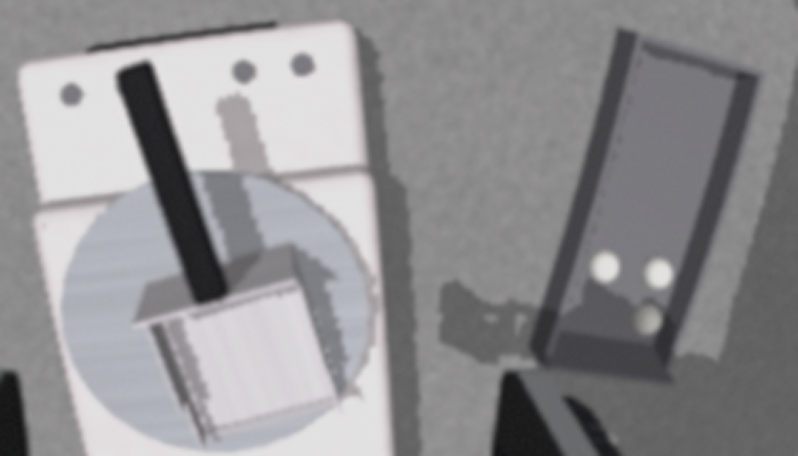

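```bash
python3 - <<'E'
from cell import bot
import pickle
pickle.dump({c:bot.calibration(c) for c in ["scene","side","wrist"]},open("cal.pkl","wb"))
E
sed -i 's/bot.calibration(\("wrist"\|c\))/CAL[\1]/; 1a import pickle; CAL=pickle.load(open("cal.pkl","rb"))' h.py
python3 fit.py | tail -2; python3 -c "from h import *;print(bot.read_clock())"
```

```text
scoopgrip handle [ 0.5179 -0.0061  0.2561] [[-0.9, -3.2], [0.9, 3.7]]
bal [0.6006 0.0074 0.1161] [[-3.2, -0.5], [2.7, -3.7], [-2.4, 2.7], [2.7, 4.5]]
3.9083
```

Run:
```python
from h import *
M=np.array([[0,0,-1],[1,0,0],[0,-1,0.]])
M=R.from_euler('z',-.18).as_matrix()@M
bot.move_pose([.53,.265,.2],quat(M)); bot.wait(.2)
p=wpose(); print(p[0],bot.read_clock())
im=bot.camera("wrist"); np.save("p2.npy",np.hstack([p[0],p[1].ravel()]))
cv2.imwrite("pics/w2raw.png",im[:,:,::-1])
print([([round(float(v)) for v in d["bbox"]],round(d["confidence"],2)) for d in bot.search_frame("wrist","ball1")[:4]])
im=cv2.resize(im,(800,600),interpolation=cv2.INTER_CUBIC)[:,:,::-1].copy()
cv2.imwrite("pics/w2.png",im)
for n,uv in [("beaker",(174,154)),("bottle",(142,172))]: print(n,back("scene",uv,0).round(3))
```

```text
[0.53084103 0.26395602 0.20100958] 5.1583
[([270, 219, 21, 11], 0.74), ([240, 218, 15, 19], 0.47)]
beaker [ 0.491 -0.467  0.   ]
bottle [ 0.642 -0.465  0.   ]
```

View pics/w2.png

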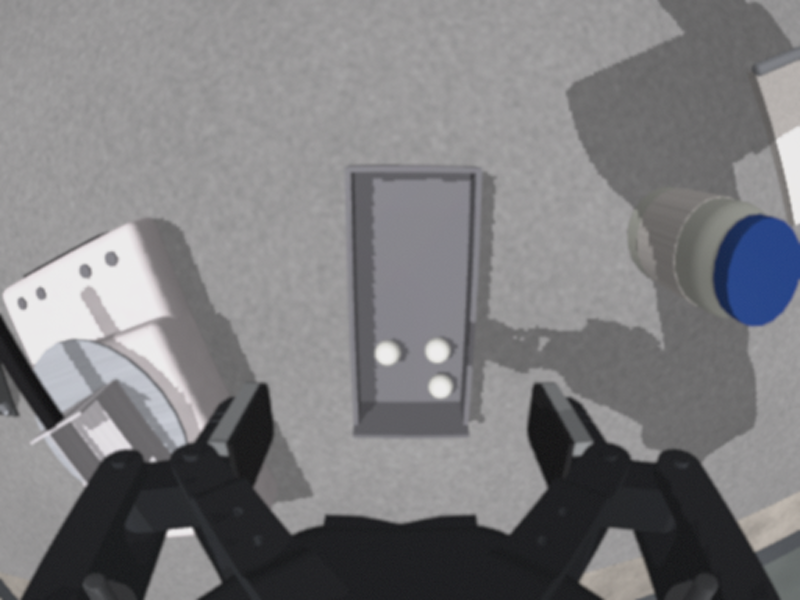

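```bash
cat >> h.py <<'E'
def tool(yaw,alpha=0.,tip=0.):
    """tool matrix for scoop yaw, grip pre-tilt alpha (tool leans back, points forward), scoop tipped mouth down by tip"""
    M0=np.array([[0,0,-1],[1,0,0],[0,-1,0.]])
    return R.from_euler('z',yaw).as_matrix()@R.from_euler('y',tip-alpha).as_matrix()@M0
def tcp(g,yaw,alpha=0.,tip=0.,off=0.,up=0.):
    """TCP for scoop_grip at g; off: grasp point shifted along handle, up: above handle middle"""
    S=R.from_euler('z',yaw).as_matrix()@R.from_euler('y',tip).as_matrix()
    M=tool(yaw,alpha,tip); return np.asarray(g)+S@np.array([off,0,up])+M[:,1]*.019, M
def ik(pm): return bot.solve_ik(pm[0],quat(pm[1]))
E
python3 - <<'E'
from h import *
jar=np.array([.535,-.267]); D=np.deg2rad
for a in (0,20,30,40,50,60,70,80):
    r=[]
    for y in (.256,0,-.2): r.append('.' if ik(tcp([.518,-.006,.125],y,D(a),0)) is None else 'P')
    o=[]
    for yd in (-100,-80,-60,-40,-26,-10,10):
        y=D(yd); s=''
        for tip in (0,30,55,65,75):
            S=R.from_euler('zy',[0,0]); Sm=R.from_euler('z',y).as_matrix()@R.from_euler('y',D(tip)).as_matrix()
            lip=np.array([*(jar-.025*np.array([np.cos(y),np.sin(y)])),.085])
            g=lip-Sm@np.array([.15,0,-.045])
            s+='.' if ik(tcp(g,y,D(a),D(tip))) is None else 'P'
        o.append(f"{yd}:{s}")
    print(a,''.join(r),o)
print(bot.read_clock())
E
```

```text
0 PPP ['-100:PPPP.', '-80:PPP..', '-60:PPP..', '-40:PP...', '-26:PP...', '-10:PP...', '10:PPP..']
20 PPP ['-100:PPPPP', '-80:PPPPP', '-60:PPPP.', '-40:PPPP.', '-26:PPPP.', '-10:PPPP.', '10:PPPP.']
30 PPP ['-100:PPPPP', '-80:PPPPP', '-60:PPPPP', '-40:PPPP.', '-26:PPPP.', '-10:PPPPP', '10:PPPPP']
40 PPP ['-100:PPPPP', '-80:PPPPP', '-60:PPPPP', '-40:.PPPP', '-26:.PPPP', '-10:PPPPP', '10:PPPPP']
50 P.. ['-100:PPPPP', '-80:PPPPP', '-60:PPPPP', '-40:.PPPP', '-26:.PPPP', '-10:.PPPP', '10:PPPPP']
60 ... ['-100:PPPPP', '-80:PPPPP', '-60:PPPPP', '-40:.PPPP', '-26:.PPPP', '-10:.PPPP', '10:PPPPP']
70 ... ['-100:PPPPP', '-80:PPPPP', '-60:PPPPP', '-40:.PPPP', '-26:.PPPP', '-10:.PPPP', '10:PPPPP']
80 ... ['-100:PPPPP', '-80:PPPPP', '-60:.PPPP', '-40:.PPPP', '-26:..PPP', '-10:.PPPP', '10:PPPPP']
5.2583
```

Run:
```python
import fit; from h import *
a=np.load("p2.npy"); fit.P=(a[:3],a[3:].reshape(3,3))
md=[(-.098,-.046,.03),(-.098,.046,.03),(-.094,-.042,.03),(-.094,.042,.03),(.094,-.042,.004),(.094,.042,.004),(.108,-.046,.04),(.108,.046,.04)]
px=[(347,166),(481,168),(353,174),(474,174),(361,402),(463,403),(354,435),(468,435)]
q,e=fit.fitpose(md,px,[.56,.26,-.18]);print("tray",q.round(4),e.round(1).tolist())
for b in [(388,353),(438,350),(441,386)]:
    w=wback(fit.P,(b[0]/1.5625,b[1]/1.5625),.014);c,s=np.cos(q[2]),np.sin(q[2]);d=w[:2]-q[:2];print("ball",w.round(3),(c*d[0]+s*d[1]).round(3),(-s*d[0]+c*d[1]).round(3))
# reach checks for the tray strokes with alpha
for al in (0,.2,.35):
  for x in (-.142-.01,-.1,-.056):
    for z in (.049,.15): 
      g=[q[0]+c*x,q[1]+s*x,z]; print(al,x,z,ik(tcp(g,q[2],al,up=.006)) is not None)
```

```text
tray [ 0.5588  0.2683 -0.1823] [[-1.6, 0.5], [1.4, -0.6], [-1.6, -1.7], [2.4, -1.0], [0.3, -0.8], [-2.4, -2.2], [-0.4, 3.9], [1.7, 3.3]]
ball [0.599 0.242 0.014] 0.044 -0.019
ball [0.604 0.281 0.014] 0.042 0.02
ball [0.636 0.278 0.014] 0.074 0.024
0 -0.152 0.049 True
0 -0.152 0.15 True
0 -0.1 0.049 True
0 -0.1 0.15 True
0 -0.056 0.049 True
0 -0.056 0.15 True
0.2 -0.152 0.049 True
0.2 -0.152 0.15 True
0.2 -0.1 0.049 True
0.2 -0.1 0.15 True
0.2 -0.056 0.049 True
0.2 -0.056 0.15 True
0.35 -0.152 0.049 True
0.35 -0.152 0.15 True
0.35 -0.1 0.049 True
0.35 -0.1 0.15 True
0.35 -0.056 0.049 True
0.35 -0.056 0.15 True
```

Run:
```python
from h import *
g=np.array([.518,-.006,.125]);y=.256
bot.set_gripper(.55,60)
p,M=tcp(g,y,up=.004)
bot.move_pose(p+[0,0,.09],quat(M)); 
print(bot.move_linear(p,speed=.12,until_force=8))
print(bot.read_position(),bot.read_ft_force())
bot.set_gripper(0,60); print(bot.read_gripper_width(),bot.read_ft_force())
bot.move_linear(p+[0,0,.07],speed=.12)
tr=np.array([.5588,.2683]);ty=-.1823
x=.012-.15; gt=np.array([tr[0]+np.cos(ty)*x,tr[1]+np.sin(ty)*x,.049])
p,M=tcp(gt,ty,up=.004)
bot.move_linear(p+[0,0,.07],speed=.25,rotation=quat(M)); bot.wait(.3)
print(bot.read_clock(),bot.read_ft_force(),bot.read_position(),p)
w=wpose(); im=bot.camera("wrist"); np.save("p3.npy",np.hstack([w[0],w[1].ravel()]))
cv2.imwrite("pics/w3raw.png",im[:,:,::-1])
im=cv2.resize(im,(800,600),interpolation=cv2.INTER_CUBIC)[:,:,::-1].copy()
# expected scoop outline
S=R.from_euler('z',ty).as_matrix(); G=w[0]-M[:,1]*.019-[0,0,.004]
for q in [(.15,-.038,-.044),(.15,.038,-.044),(.055,-.038,.005),(.055,.038,.005),(.055,0,.007),(-.055,0,.007)]:
    cv2.circle(im,tuple(int(v) for v in wproj(w,G+S@np.array(q))*1.5625),3,(0,0,255),-1)
for q in [(-.094,-.042,.03),(-.094,.042,.03),(.094,-.042,.004),(.094,.042,.004),(.0,.042,.03),(0,-.042,.03)]:
    cv2.circle(im,tuple(int(v) for v in wproj(w,np.array([*tr,0])+S@np.array(q))*1.5625),3,(0,255,0),-1)
cv2.imwrite("pics/w3.png",im)
```

```text
False
[ 0.51858895 -0.00580552  0.11055277] [0.686677   0.0672605  0.71452031]
0.17124806341312748 [-0.03768488 -0.30427687  3.04609074]
10.5417 [ 0.43588058 -0.37681143 -1.20484089] [0.4234208  0.292888   0.10418156] [0.42308675 0.29331829 0.034     ]
```

View pics/w3.png

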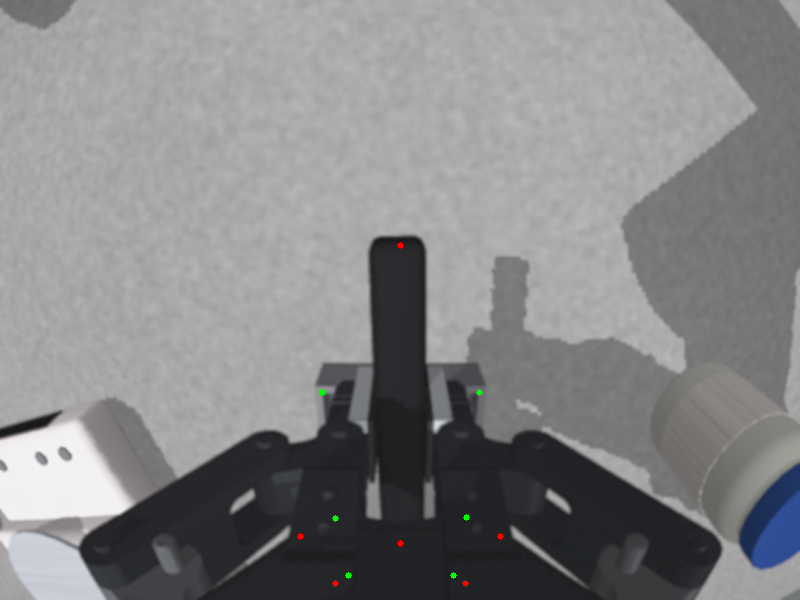

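Run:
```python
from h import *
tr=np.array([.5588,.2683]);ty=-.1823; f=np.array([np.cos(ty),np.sin(ty),0])
D=np.deg2rad
G=lambda lipx,z:np.array([tr[0],tr[1],0])+f*(lipx-.148)+[0,0,z]
p,M=tcp(G(.012,.049),ty,tip=D(.6),up=.004)
bot.move_linear(p+[0,0,.012],speed=.12,rotation=quat(M))
print("contact",bot.move_linear(p-[0,0,.006],speed=.02,until_force=2.5),bot.read_position()[2]-p[2],bot.read_ft_force())
z0=bot.read_position()[2]+.0003
a=np.array(bot.read_position());print("along",np.dot(a-p,f))
q=tcp(G(.088,.049),ty,tip=D(.6),up=.004)[0]; q[2]=z0
print(bot.move_linear(q,speed=.05,until_force=15),bot.read_ft_force())
q=tcp(G(.104,.049),ty,tip=D(.6),up=.004)[0]; q[2]=z0
print("wall",bot.move_linear(q,speed=.02,until_force=8),bot.read_ft_force(),"remain",np.dot(q-bot.read_position(),f),bot.read_position()[2]-z0)
print(bot.read_clock())
for c in ("scene","side"): cv2.imwrite(f"pics/{c}1.png",bot.camera(c)[:,:,::-1])
a=proj("scene",[*tr,.03]).astype(int);b=proj("side",[*tr,.03]).astype(int);print(a,b)
A=cv2.imread("pics/scene1.png")[a[1]-45:a[1]+45,a[0]-60:a[0]+60];B=cv2.imread("pics/side1.png")[b[1]-45:b[1]+45,b[0]-60:b[0]+60]
cv2.imwrite("pics/s1.png",cv2.resize(np.vstack([A,B]),None,fx=3.3,fy=3.3,interpolation=cv2.INTER_CUBIC))
```

```text
contact True 0.0008558562594094057 [-0.84857208  0.80014098  5.96711728]
along 3.753150626721493e-05
False [-9.86221068  1.77205751 10.22326666]
wall True [-0.73906774  0.76113616  4.975909  ] remain 0.018585463373813765 -0.00018219675974188304
13.8667
[338 247] [226 178]
```

View pics/s1.png

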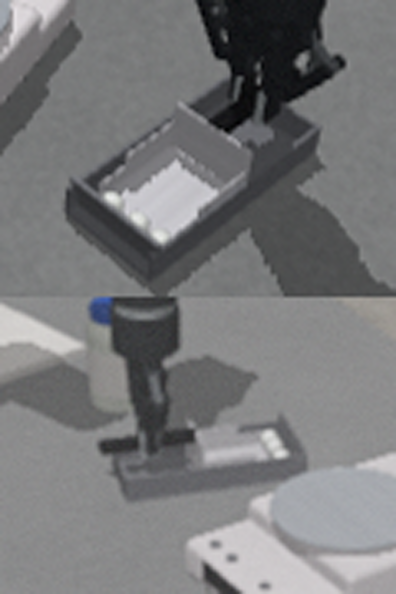

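Run:
```python
from h import *
tr=np.array([.5588,.2683]);ty=-.1823; f=np.array([np.cos(ty),np.sin(ty),0])
D=np.deg2rad
G=lambda lipx,z:np.array([tr[0],tr[1],0])+f*(lipx-.148)+[0,0,z]
z0=bot.read_position()[2]
for k in range(4):
    q=tcp(G(.104,.049),ty,tip=D(.6),up=.004)[0]; q[2]=z0
    r=bot.move_linear(q,speed=.03,until_force=22); a=np.array(bot.read_position())
    print(r,np.round(bot.read_ft_force(),1),"remain",np.dot(q-a,f).round(4))
    if np.dot(q-a,f)<.006 or k==2: break
print(bot.read_clock(),bot.read_gripper_width())
for c in ("scene","side"): cv2.imwrite(f"pics/{c}2.png",bot.camera(c)[:,:,::-1])
a=(338,247);b=(226,178)
A=cv2.imread("pics/scene2.png")[a[1]-35:a[1]+45,a[0]-60:a[0]+60];B=cv2.imread("pics/side2.png")[b[1]-35:b[1]+35,b[0]-60:b[0]+60]
cv2.imwrite("pics/s2.png",cv2.resize(np.vstack([A,B]),None,fx=3.9,fy=3.9,interpolation=cv2.INTER_CUBIC))
```

```text
True [-2.1  0.3  5.4] remain 0.0115
True [-1.8  0.8  5.2] remain 0.0116
True [-2.7  0.2  4.7] remain 0.0117
15.0417 0.16784295041583733
```

View pics/s2.png

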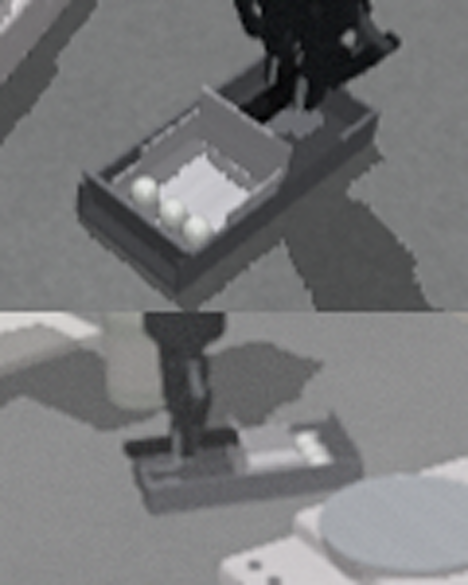

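Run:
```python
from h import *
tr=np.array([.5588,.2683]);ty=-.1823; f=np.array([np.cos(ty),np.sin(ty),0])
D=np.deg2rad
bot.set_gripper(0,90)
p0,M0=wpose(); g=p0-M0[:,1]*.019-[0,0,.004]
p,M=tcp(g+[0,0,.026],ty,tip=D(-12),up=.004)
bot.move_linear(p,speed=.04,rotation=quat(M))
bot.move_linear(p+[0,0,.10],speed=.12); bot.wait(.2)
print(bot.read_clock(),bot.read_gripper_width(),bot.read_ft_force())
for c in ("scene","side"): cv2.imwrite(f"pics/{c}3.png",bot.camera(c)[:,:,::-1])
P=bot.read_position()+f*.1
a=proj("scene",P).astype(int);b=proj("side",P).astype(int)
A=cv2.imread("pics/scene3.png")[a[1]-45:a[1]+45,a[0]-60:a[0]+60];B=cv2.imread("pics/side3.png")[b[1]-35:b[1]+35,b[0]-60:b[0]+60]
cv2.imwrite("pics/s3.png",cv2.resize(np.vstack([A,B]),None,fx=3.7,fy=3.7,interpolation=cv2.INTER_CUBIC))
```

```text
17.3667 0.1669562146631535 [-0.63759459  0.17233012 -1.51153618]
```

View pics/s3.png

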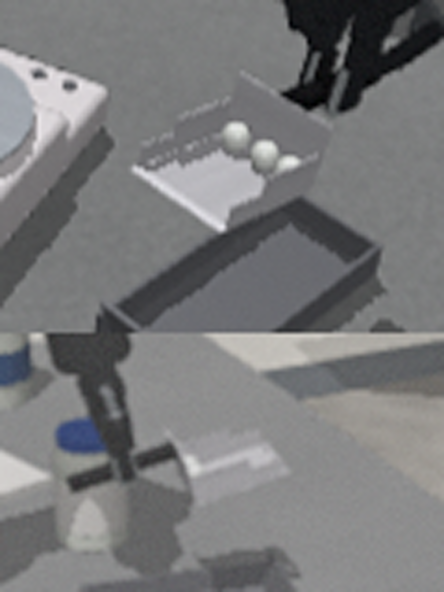

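Run:
```python
from h import *
D=np.deg2rad; pan=np.array([.6015,.0085]); y=0.
g=np.array([pan[0]-.099,pan[1],.125])
p,M=tcp(g+[0,0,.05],y,tip=D(-8),up=.004)
bot.move_linear(p,speed=.18,rotation=quat(M))
p,M=tcp(g,y,up=.004)
bot.move_linear(p+[0,0,.012],speed=.06,rotation=quat(M))
print(bot.move_linear(p-[0,0,.006],speed=.02,until_force=2.5),bot.read_position()-p,bot.read_ft_force())
bot.set_gripper(.55); bot.wait(.3); print(bot.read_gripper_width())
bot.move_linear(p+[0,0,.10],speed=.12); bot.wait(.8)
print(bot.read_clock(),bot.read_ft_force())
w=wpose(); im=bot.camera("wrist"); np.save("p4.npy",np.hstack([w[0],w[1].ravel()]))
im=cv2.resize(im,(800,600),interpolation=cv2.INTER_CUBIC)[:,:,::-1].copy()
S=np.eye(3); 
for q in [(.15,-.038,-.044),(.15,.038,-.044),(.055,-.038,.005),(.055,.038,.005),(.055,0,.007),(-.055,0,.007)]:
    cv2.circle(im,tuple(int(v) for v in wproj(w,g+np.array(q))*1.5625),3,(0,0,255),-1)
for t in np.arange(0,6.28,.4): cv2.circle(im,tuple(int(v) for v in wproj(w,[pan[0]+.08*np.cos(t),pan[1]+.08*np.sin(t),.08])*1.5625),2,(0,255,0),-1)
cv2.imwrite("pics/w4.png",im)
```

```text
True [-3.69056406e-04 -8.54154555e-06 -1.14403591e-03] [ 0.20175561 -0.2381472   3.60930216]
0.5492618083239293
23.0583 [-0.12856185  0.26377518  0.28935472]
```

View pics/w4.png

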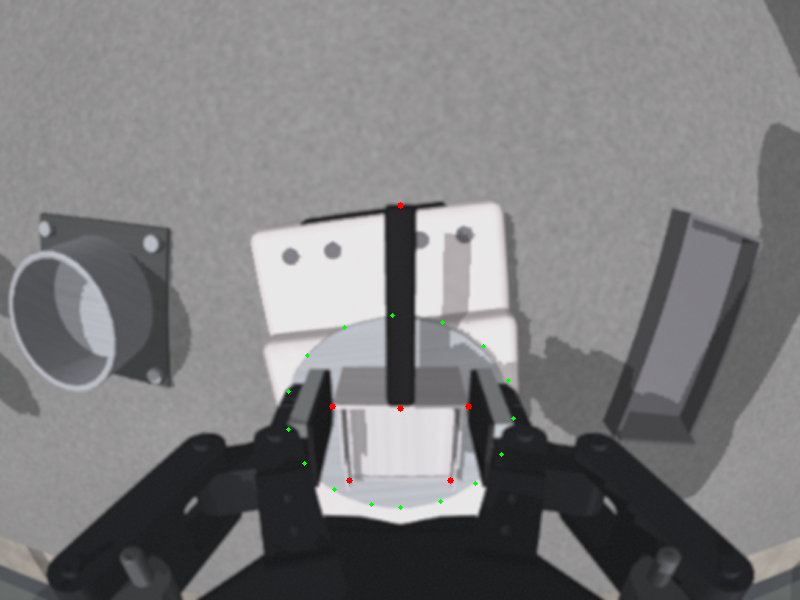

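```bash
cat > plan.py <<'E'
from h import *
D=np.deg2rad; pan=np.array([.6015,.0085]); jar=np.array([.535,-.267]); g0=np.array([pan[0]-.099,pan[1],.125])
def pour(yd,a,tip,back=.025,z=.087):
    y=D(yd); Sm=R.from_euler('z',y).as_matrix()@R.from_euler('y',D(tip)).as_matrix()
    lip=np.array([*(jar-back*np.array([np.cos(y),np.sin(y)])),z])
    return tcp(lip-Sm@np.array([.15,0,-.045]),y,D(a),D(tip))
E
python3 - <<'E'
from plan import *
bot.camera("scene"); print([([round(float(v)) for v in d["bbox"]],round(d["confidence"],2)) for d in bot.search_frame("scene","ball1")]); print(proj("scene",[.57,.0085,.095]))
print(np.round(bot.read_joint_positions(),2))
for a in (30,35,40):
    p,M=tcp(g0,0,D(a)); pre=p-M[:,1]*.08
    print(a,[None if j is None else np.round(j,2).tolist() for j in [bot.solve_ik(q,quat(M)) for q in (pre,p,p+[0,0,.05],p+[0,0,.07])]])
    for yd in (-80,-65):
        print(yd,[None if j is None else np.round(j,2).tolist() for j in [ik(pour(yd,a,t)) for t in (-5,70)]])
E
```

```text
[]
[259.75679514 193.15041858]
[-0.13  0.26 -0.35  0.97 -0.   -0.13]
30 [[-0.21, -0.09, -1.0, 0.15, 0.1, -0.18], [-0.18, 0.14, -1.02, -0.11, 0.09, -0.16], [-0.18, 0.03, -0.95, 0.07, 0.09, -0.16], [-0.18, -0.01, -0.92, 0.14, 0.09, -0.16]]
-80 [[-0.01, 0.4, -0.64, 0.4, -0.6, 1.35], [-0.74, 0.8, 0.37, 1.73, 0.4, 0.53]]
-65 [[-0.08, 0.25, -0.92, 0.07, -0.52, 0.96], [-0.69, 0.87, 0.49, 1.85, 0.28, 0.35]]
35 [[-0.22, -0.12, -1.1, -0.01, 0.13, -0.18], [-0.19, 0.14, -1.11, -0.28, 0.11, -0.16], [-0.19, 0.01, -1.04, -0.08, 0.11, -0.16], [-0.19, -0.03, -1.01, -0.01, 0.11, -0.16]]
-80 [[0.03, 0.42, -0.65, 0.37, -0.69, 1.39], [-0.72, 0.74, 0.3, 1.64, 0.37, 0.58]]
-65 [[-0.03, 0.27, -0.95, -0.02, -0.61, 0.98], [-0.68, 0.8, 0.41, 1.75, 0.25, 0.38]]
40 [[-0.25, -0.13, -1.21, -0.19, 0.16, -0.19], [-0.21, 0.17, -1.2, -0.48, 0.13, -0.16], [-0.21, 0.01, -1.13, -0.26, 0.13, -0.16], [-0.21, -0.04, -1.1, -0.17, 0.13, -0.16]]
-80 [[0.07, 0.45, -0.66, 0.35, -0.78, 1.42], [-0.7, 0.68, 0.24, 1.55, 0.32, 0.62]]
-65 [[0.01, 0.31, -0.99, -0.12, -0.7, 1.0], [-0.67, 0.73, 0.33, 1.65, 0.23, 0.41]]
```

Run:
```python
from plan import *
A=bot.camera("scene")[155:235,195:315];B=bot.camera("side")[160:215,215:335-0][:, :120]
cv2.imwrite("pics/s4.png",cv2.resize(np.vstack([A,B])[:,:,::-1],None,fx=4.4,fy=4.4,interpolation=cv2.INTER_CUBIC))
```

```text
(no output)
```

View pics/s4.png

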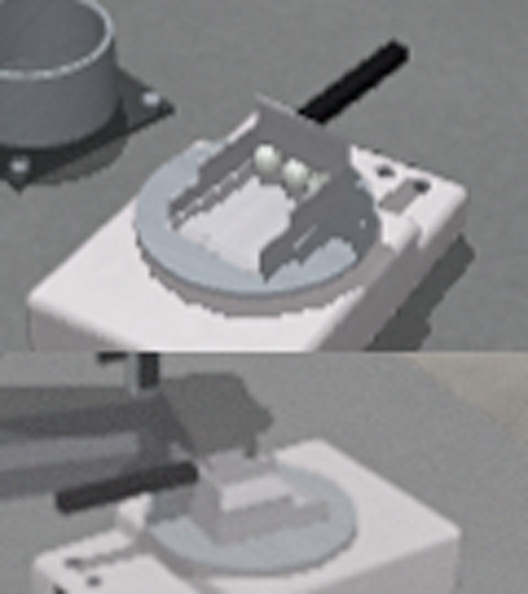

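Run:
```python
from plan import *
a=35
p,M=tcp(g0,0,D(a)); 
bot.move_pose(p-M[:,1]*.08,quat(M))
print(bot.move_linear(p,speed=.12,until_force=8))
bot.set_gripper(0,90); print("w",bot.read_gripper_width(),bot.read_ft_force())
bot.move_linear(p+[0,0,.03],speed=.08)
q,N=tcp(g0+[0,0,.05],0,D(a),D(-5)); bot.move_linear(q,speed=.08,rotation=quat(N))
q,N=pour(-80,a,-5,z=.11); bot.move_linear(q,speed=.05,rotation=quat(N))
bot.wait(.2); print(bot.read_clock(),bot.read_ft_force(),bot.read_position()-q,np.round(bot.read_joint_positions(),2))
A=bot.camera("scene")[110:240,150:310]
cv2.imwrite("pics/s5.png",cv2.resize(A[:,:,::-1],None,fx=4.4,fy=4.4,interpolation=cv2.INTER_CUBIC))
```

```text
False
w 0.1689194825653259 [-4.55712784 -0.81927621  7.24006612]
29.0833 [-0.62472042 -0.46060904 -1.93205148] [-7.28263830e-05  4.92645234e-05  8.22666438e-05] [ 0.03  0.38 -0.63  0.43 -0.69  1.39]
```

View pics/s5.png

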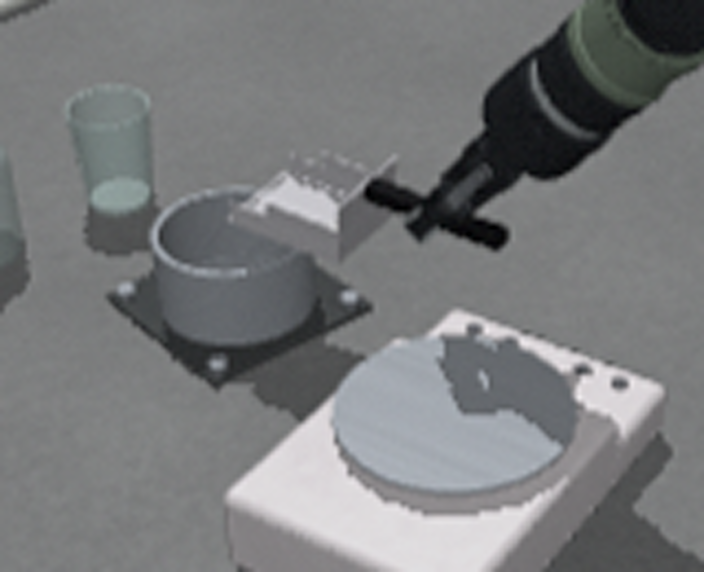

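Run:
```python
from plan import *
a=35
for t,z in ((5,.09),(15,.087),(25,.087),(35,.087),(45,.087),(55,.087),(65,.087),(72,.087)):
    q,N=pour(-80,a,t,z=z); bot.move_linear(q,speed=.09,rotation=quat(N))
bot.wait(.6); print(bot.read_clock(),bot.read_gripper_width())
for t,z in ((60,.09),(72,.087)):
    q,N=pour(-80,a,t,z=z); bot.move_linear(q,speed=.2,rotation=quat(N))
bot.wait(.3)
A=bot.camera("scene")[120:220,140:280];B=bot.camera("side")[190:320,230:370]
print([([round(float(v)) for v in d["bbox"]],round(d["confidence"],2)) for d in bot.search_frame("side","ball1")])
for t,z in ((55,.09),(35,.095),(15,.1),(0,.115)):
    q,N=pour(-80,a,t,z=z); bot.move_linear(q,speed=.2,rotation=quat(N))
bot.wait(.2); print(bot.read_clock(),bot.read_ft_force())
cv2.imwrite("pics/s6.png",cv2.resize(np.vstack([A,B])[:,:,::-1],None,fx=2.6,fy=2.6,interpolation=cv2.INTER_CUBIC))
C=bot.camera("scene")[120:220,140:280];E=bot.camera("side")[190:290,230:370]
cv2.imwrite("pics/s7.png",cv2.resize(np.vstack([C,E])[:,:,::-1],None,fx=2.9,fy=2.9,interpolation=cv2.INTER_CUBIC))
```

```text
32.9167 0.17638824053061591
[]
36.1667 [-0.00577769 -0.25839889 -1.98435572]
```

Run:
```python
import cv2,numpy as np
a=cv2.imread("pics/s6.png");b=cv2.imread("pics/s7.png")
f=lambda i:cv2.resize(i,(398,int(i.shape[0]*398/i.shape[1])))
a,b=f(a),f(b);h=min(a.shape[0],b.shape[0],600);cv2.imwrite("pics/s8.png",np.hstack([a[:h],b[:h]]))
```

```text
(no output)
```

View pics/s8.png

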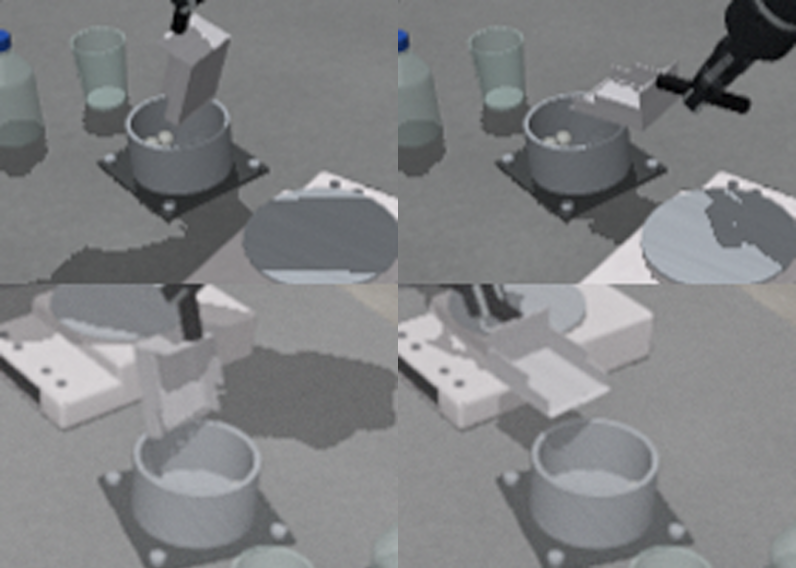

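Run:
```python
from plan import *
a=35
p,M=tcp(g0,0,D(a))
bot.move_linear(p+[0,0,.04],speed=.07,rotation=quat(M))
print(bot.move_linear(p+[0,0,.012],speed=.1,until_force=6))
print(bot.move_linear(p-[0,0,.006],speed=.02,until_force=2.5),bot.read_position()-p,bot.read_ft_force())
bot.set_gripper(.55); bot.wait(.3)
bot.move_linear(p-M[:,1]*.09,speed=.12); bot.wait(.3)
M0=tool(0); bot.move_pose([.47,-.13,.33],quat(M0)); bot.wait(.3)
w=wpose(); im=bot.camera("wrist"); np.save("p5.npy",np.hstack([w[0],w[1].ravel()]))
cv2.imwrite("pics/w5raw.png",im[:,:,::-1])
for t in ("ball1","scoop","scoop_grip"): print(t,[([round(float(v)) for v in d["bbox"]],round(d["confidence"],2)) for d in bot.search_frame("wrist",t)])
print("exp rear/front handle",wproj(w,g0+[-.055,0,.007]),wproj(w,g0+[.055,0,.007]),"lip",wproj(w,g0+[.15,-.036,-.044]),wproj(w,g0+[.15,.036,-.044]))
# handle pixels (dark, near expected) -> axis
c=(wproj(w,g0+[0,0,.007])).astype(int); gray=cv2.cvtColor(im,cv2.COLOR_RGB2GRAY)
sub=gray[c[1]-70:c[1]+50,c[0]-40:c[0]+40]; n,l,st,ce=cv2.connectedComponentsWithStats((sub<45).astype(np.uint8))
for s,e in zip(st[1:],ce[1:]):
    if s[4]>60: print("dark",s[:2]+[c[0]-40,c[1]-70],s[2:],e+[c[0]-40,c[1]-70])
# bright blobs inside jar
jc=wproj(w,[*jar,.02]).astype(int);print("jar px",jc)
sub=gray[jc[1]-45:jc[1]+45,jc[0]-45:jc[0]+45]
for th in (190,205,220):
    n,l,st,ce=cv2.connectedComponentsWithStats((sub>th).astype(np.uint8)); print(th,[(s[2:].tolist(),wback(w,e+jc-45,.018)[:2].round(3).tolist()) for s,e in zip(st[1:],ce[1:]) if s[4]>12])
print(bot.read_clock(),bot.read_ft_force())
```

```text
False
True [ 2.68074548e-04 -1.23246654e-05  8.12268026e-04] [0.3981148  0.2127002  2.23832618]
ball1 [([140, 177, 15, 15], 0.68)]
scoop [([324, 148, 60, 126], 0.62), ([142, 191, 12, 6], 0.45)]
scoop_grip [([323, 150, 59, 121], 0.9)]
exp rear/front handle [369.54019726 150.57032525] [360.17028499 232.95285795] lip [320.23178141 273.26500391] [362.52819833 271.04389074]
dark [354 151] [ 19  80 813] [363.28782288 190.34563346]
jar px [172 191]
190 [([22, 4, 23], [0.489, -0.293]), ([13, 7, 24], [0.518, -0.237]), ([8, 5, 19], [0.528, -0.237]), ([25, 12, 142], [0.545, -0.242]), ([22, 5, 58], [0.567, -0.246]), ([8, 10, 65], [0.578, -0.284])]
205 [([8, 9, 54], [0.578, -0.284])]
220 [([7, 7, 39], [0.579, -0.285])]
42.6167 [ 0.81865048 -0.05607619 -0.13797444]
```

Run:
```python
from plan import *
bot.move_pose([.585,-.267,.30],quat(tool(0))); bot.wait(.3)
w=wpose(); im=bot.camera("wrist"); cv2.imwrite("pics/w6raw.png",im[:,:,::-1])
for t in ("ball1","ball2"): print(t,[([round(float(v)) for v in d["bbox"]],round(d["confidence"],2),wback(w,(d["bbox"][0]+d["bbox"][2]/2,d["bbox"][1]+d["bbox"][3]/2),.018)[:2].round(3).tolist()) for d in bot.search_frame("wrist",t)])
g=cv2.cvtColor(im,cv2.COLOR_RGB2GRAY); jc=wproj(w,[*jar,.018]).astype(int); print(jc)
s=g[jc[1]-46:jc[1]+46:2,jc[0]-46:jc[0]+46]
for r in s: print(''.join(" .:-=+*#%@"[min(9,int(v)//26)] for v in r))
print(bot.read_clock())
```

```text
ball1 [([216, 104, 15, 13], 0.71, [0.522, -0.312]), ([216, 117, 18, 13], 0.71, [0.541, -0.311]), ([238, 146, 16, 12], 0.45, [0.582, -0.282])]
ball2 [([216, 104, 15, 13], 0.71, [0.522, -0.312]), ([216, 117, 18, 13], 0.71, [0.541, -0.311]), ([238, 146, 16, 12], 0.45, [0.582, -0.282])]
[255 119]
+=---=*######*+-:------------------------========---------------------------=====+++++++++++
+=-----++**++=-:---------------===+++****##########****+++==--------------------------=====+
+=------------------------==+**##########***********########**+++=--------------------------
=--------------------==+**######***++++===============++****#####**+==----------------------
=-----------------==+*#####**++==-------------------------===++**####**+=------------------=
=---------------=+*###***+==-------=======++++++++++=====-------=+**#####*+=--------------=*
-------------=+*####*++=-----====++++++++++++++++++++++++++====-----=+**###*+=------------=*
-----------=+####**+=-----==+++++++++++++++++++++++++++++++++++===-----=+*###**=----------=+
---------=+####*+=-----===++++++++++++++++++++++++++++++++++++
[... 2778 characters left out ...]
################*++=========+*###*+=:::::-
*+=----=+*###*+=-----------===*#%%%%%%%%%#*+++++*##############*++==========+*####*+-::::::-
#*+=:----=+*###*+=------------==*##%%%##*++++++**########***++============+*####*+-:::::::--
#*+-::-----=+*###**==------------==++++=====++******+++++==============++*####*+-:::::::::--
*+-----------=+*####*+==----------==================================++*#####*+-:::::::::::--
---------------=+**####**+===---=================================++*#####*+=-::::::::::::--=
==----------------=+**#####**+==============================++**######*+=-:::::--::::::::--=
+++++++======--------==+**######***+++=============++++****#######**+=-:::::--=====-::::--==
43.825
```

```bash
python3 -c "
from cell import bot
bot.close_job()"
```

```text
the job is handed in; nothing more can be done
```

I carried out the whole task and handed it in at about 44 s of the 72 s allowed. No verdict is reported, so what follows rests on my own checks.

**What I did**
- **Gathering:** I gripped the scoop from above and pushed it along the tray to the far wall. I then lifted it mouth-up with all three balls inside.
- **Weighing:** I set the loaded scoop on the pan and let go for more than a second.
- **Pouring:** I took it up again with the tool tilted 35°, tipped it to 72° over the grinding jar, and set the empty scoop back on the pan.

**Last checks**
- **Balls:** From above, the wrist camera found three balls in the jar. All lay against the inner wall, with centres about 45 to 50 mm from my estimate of the jar's centre; the limit is 52 mm.
- **Scoop:** After the final release, the handle in the wrist picture lay within about 2 px of where it should be for a scoop standing on the pan. I judged it level only from that match; I did not look at it again after release.
- **Robot:** The arm was well clear of everything, with tool force about zero when last read.
- **Bystanders:** I moved nothing near the bottle, beaker or blue-capped jar, but did not check their positions again at the end.

**What disagreed**
- **Tray position:** The first distant view placed the tray about 8 mm off sideways; I used the closer view instead.
- **Third ball:** While the loaded scoop stood on the pan, I could clearly see only two of the three balls. The third was mostly hidden by the scoop's side wall.
- **Wrist weight:** The wrist force hardly changed after pouring (−1.93 N before, −1.98 N after), so it was too noisy to confirm the scoop was empty. I relied on the pictures for that.

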